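# Gently load a circuit board into its holder and clamp it

## Robot

A 6-joint arm with a two-finger parallel gripper is mounted at the origin on the work surface. World frame = base frame: x ahead of the robot, y to its left, z up, the work surface at z = 0. Lengths are in m, angles in rad, forces in N, time in s.
With the tool pointing down it reaches from about 0.3 to 0.875 m from the base axis. Payload 6.4 kg.
Tool frame: the origin (TCP) lies midway between the tips of the shut fingers; the grasp point (between the pads) lies 19 mm behind it; z points along the fingers, y is the line along which they close (so a half turn about z gives the same grasp; the last joint's range is limited). The gripper opens to 85 mm and grips with 20 to 120 N. Pads are 22 mm wide; open, the fingers measure 114 mm over their backs; the gripper's body (76 mm by 85 mm) begins 54 mm behind the grasp point. The pads swing forward as they close: fully open they stand 13 mm farther back than shut.
Start: joints at [-1.482, 0.181, 1.607, -0, 1.354, -0.206], TCP at [0.167, -0.55, 0.231] pointing down, gripper open.
Joint ranges: [-2.99, 2.99], [-0.89, 2.07], [0.3, 2.58], [-1.14, 4.28], [0, 2.63], [-3.12, 3.12]. Speed limits (rad/s): [2.57, 2.57, 3.01, 3.14, 3.14, 3.14].

## Interface

Orientations are given as a unit quaternion [w, x, y, z].
In Python, from bench import ctrl, vision, workorder gives the robot as it stands. The module is installed in compiled form; this text tells all that it offers.
- The arm moves only by the tool servo_tool, never from a script. Its argument "steps" is a list of rows, each an object of numbers: "dx", "dy", "dz": the shift along the world's x, y, z as a fraction of full scale; "wx", "wy", "wz": the turn, a rotation vector about the world's x, y, z as a fraction of full scale. A call has exactly 5 rows; each row is the pose to reach, as a shift and turn from the pose commanded when the call began, turning the shorter way round; what a row does not reach only later rows make up. Full scale, the value 1, is 100 mm for a shift and pi rad for a turn. A row lasts 1/12 s, in which the tool goes at most 41.7 mm and 7.16 degrees, less where a joint would pass 70% of its speed; a pose out of reach is approached as far as the arm can. A call with a number of a shift or a turn outside -1 to 1 is refused whole. A call with a gripper value outside its range is refused whole. "jaw" is the opening, from 0 (shut) to 1 (fully open), set as the call begins (left out, the last holds). The fingers move at their own pace and stop on an object; the grip force is fixed at half the most. Time passes only in rows, so rows that repeat a pose let the fingers close, or fill a call up. It gives the time, the measured TCP pose, the force, the opening and the grip force at its end, in the units of the state.
- ctrl.get_obs(): the state, without advancing time (a new reading comes with each control period).
- vision.camera(name): name is "side" or "top" or "wrist"; returns a dict with "frame" (400x640x3 uint8, red, green, blue), "vfov" (degrees; the focal length in pixels is half the picture's height over the tangent of half this angle, whatever the lens; pixels are square), "cx", "cy" (the principal point, pixels), "camera_from_world" (4x4, takes a point from world to camera coordinates). Camera axes: x right, y up, looking along -z (the intrinsics and any distortion apply to the point x, -y, -z); pixel columns grow to the right and rows downward; lengths in m; the calibration is good to about 2 mm. A picture is of the moment at which its call begins. There is no depth.
- workorder.hand_in(): hands the job in; it is judged then, once.
The state is a dict: "time_s": time; "q": joint angles; "dq": joint speeds; "joint_efforts": joint torques, N m; "eef_pos": TCP position; "eef_rot": TCP orientation; "wrist_force": force on the tool from outside, world axes, zero at the start; "torque": the same for the moment, N m; "opening": opening from 0.0 (shut) to 1.0 (fully open); "grasp_force": force on a finger pad.
Only numpy, scipy, OpenCV 4.12 (cv2) and the standard library are available. Lean on these libraries where they do the work, as an engineer would, in place of code of your own. Each camera call takes 0.05 s, during which the arm holds its last target. There are 200 camera calls.

## Task

Slide the loose circuit board along its holder, through the flared mouth and between the guides, until its leading edge rests against the sprung rubber stop: push gently, never with more than 12 N, and do not pick it up. Then, with the board home, swing the clamp arm all the way across so that it lies square over the board, let go, and leave the spool, the bottle and the brass bowl where they stand.

Things in the scene. Friction and masses are not known exactly. Their poses are not given: they have to be found in the camera images.
- holder: Fixed board holder: flat grey plate 375 x 150 x 6 mm on the bench; its x is the way the board is slid. Origin on the bench; plate from x=-210 to +165 mm. Two slippery white nylon guides, 8 mm thick, tops 20 mm above the bench, run from x=35 to 123 mm, inner faces at y=+-53 mm; from x=35 to -8 mm they flare out to y=+-67 mm. An end block 110 mm wide, 30 mm high, stands at x=145 to 159 mm.
- holder_home (a point): Middle of the relaxed face of the black rubber stop pad, at holder x=120, y=0, 6 mm above the bench; axes as the holder's. The pad is 90 mm wide, 10 mm thick along x, top 23 mm above the bench, and sprung: it gives way up to 11 mm towards +x at about 0.45 N per mm; after that it is hard.
- board: Fragile green circuit board, 120 (x) x 100 (y) x 3 mm, about 0.2 kg, loose on four 8 mm feet on the holder's plate, outside the mouth, x roughly along the holder's. Origin: centre, at the bottom of the feet; the board's underside is 8 mm and its top 11 mm above it, components reach to 20 mm. Trailing edge (to push) at x=-60 mm, leading edge at x=+60 mm.
- board_front (a point): Middle of the board's leading edge (board x=+60 mm), at the height of the bottom of the feet.
- clamp (a joint): Clamp arm's angle, rad: 0 = open, lying alongside the guide and pointing back along holder -x; 1.57 = closed, against its limit, pointing along holder +y across the board. Stiff: it stays where it is left.
- clamp_pivot (a point): The clamp's upright hinge axis, at holder x=100, y=-78 mm, 21 mm above the bench (underside of the arm). The flat steel arm is 14 mm wide, 6 mm thick (21 to 27 mm above the bench) and reaches 62 mm from the axis; closed, it passes 4 mm above the board.
- clamp_knob (a point): Middle of the black upright knob on the clamp arm, 52 mm from the hinge axis: 14 mm in diameter, 25 mm tall, from 27 to 52 mm above the bench; this point is at its top's height.
- spool: Solder spool, 56 mm in diameter, 45 mm tall, standing; origin under its centre. To be left alone.
- flux_bottle: Small amber bottle, 42 mm in diameter, 85 mm tall; origin under its centre. To be left alone.
- tin: Small brass bowl, 64 mm in diameter, 35 mm tall; origin under its centre. To be left alone.
There are look-alikes about, which are no part of the job. There is more than one size of the board; the job needs the largest.

How it is judged:
By the outcome, as a careful person would: the job done as asked, in the order asked, and still so for the second after the job is handed in, with the robot touching nothing.
It also fails if it takes over 53 s, if anything falls off the work surface, if the arm or the gripper's body presses on something with over 40 N, if the wrist force passes 120 N, or if a joint passes its speed limit or range.

## Working session

There is one attempt and no reset: what is moved stays moved. The work goes in short steps, Python scripts to look and compute and a tool call to move; the robot and the scene stay as the last step left them, time stands still between calls to the robot, and variables do not carry over. Pictures are saved under pics/ and viewed, at most 10 in all, crops included, and the job is handed in when it is done.

Besides the shell and the picture viewer there is one more tool, called after "Request:" by a JSON object that holds its "name" and its "arguments", one argument or row to a line. servo_tool: Moves the arm, as the interface text tells. Its arguments: {"type":"object","properties":{"steps":{"type":"array","items":{"type":"object","properties":{"dx":{"type":"number"},"dy":{"type":"number"},"dz":{"type":"number"},"wx":{"type":"number"},"wy":{"type":"number"},"wz":{"type":"number"}}}},"jaw":{"type":"number"}},"required":["steps"]}

```bash
mkdir -p pics
cat > h.py <<'E'
import numpy as np, cv2
from bench import ctrl, vision, workorder
def cam(n,save=None):
    c=vision.camera(n)
    if save: cv2.imwrite('pics/'+save+'.png',cv2.cvtColor(c['frame'],cv2.COLOR_RGB2BGR))
    np.save('pics/'+(save or n)+'.npy',c,allow_pickle=True)
    return c
def load(s): return np.load('pics/'+s+'.npy',allow_pickle=True).item()
def f(c): return 200/np.tan(np.radians(c['vfov'])/2)
def proj(c,P):
    P=np.atleast_2d(P); T=np.array(c['camera_from_world']); p=P@T[:3,:3].T+T[:3,3]
    return np.c_[c['cx']+f(c)*p[:,0]/-p[:,2], c['cy']-f(c)*p[:,1]/-p[:,2]]
def ray(c,uv):
    T=np.array(c['camera_from_world']); uv=np.atleast_2d(uv)
    d=np.c_[(uv[:,0]-c['cx'])/f(c),-(uv[:,1]-c['cy'])/f(c),-np.ones(len(uv))]
    return -T[:3,:3].T@T[:3,3], d@T[:3,:3]
def atz(c,uv,z):
    o,d=ray(c,uv); return o+d*((z-o[2])/d[:,2])[:,None]
def tri(c1,u1,c2,u2):
    o1,d1=ray(c1,u1); o2,d2=ray(c2,u2); r=[]
    for a,b in zip(d1,d2):
        s=np.linalg.lstsq(np.c_[a,-b],o2-o1,rcond=None)[0]; p,q=o1+a*s[0],o2+b*s[1]
        r.append(np.r_[(p+q)/2,np.linalg.norm(p-q)])
    return np.array(r)
E
python3 - <<'E'
from h import *
np.set_printoptions(precision=3,suppress=True)
for n in ('top','side','wrist'):
    c=cam(n,n+'0'); print(n,{k:v for k,v in c.items() if k!='frame'})
print(ctrl.get_obs())
a=[cv2.imread(f'pics/{n}0.png') for n in('top','side')]
E
```

```text
top {'vfov': 51.47072271489829, 'cx': 313.82416469936976, 'cy': 201.82203431066134, 'camera_from_world': array([[ 0.013, -1.   ,  0.015, -0.014],
       [ 0.995,  0.015,  0.1  , -0.632],
       [-0.1  ,  0.014,  0.995, -0.982],
       [ 0.   ,  0.   ,  0.   ,  1.   ]])}
side {'vfov': 54.477944059053506, 'cx': 325.6144491272316, 'cy': 207.7665659168117, 'camera_from_world': array([[-0.907, -0.421, -0.004,  0.558],
       [ 0.309, -0.673,  0.672, -0.231],
       [-0.285,  0.608,  0.741, -0.679],
       [ 0.   ,  0.   ,  0.   ,  1.   ]])}
wrist {'vfov': 61.509803940622064, 'cx': 317.9181409868496, 'cy': 197.74609745504034, 'camera_from_world': array([[ 0.292, -0.957, -0.001, -0.576],
       [ 0.914,  0.279, -0.295,  0.039],
       [ 0.282,  0.086,  0.956, -0.379],
       [ 0.   ,  0.   ,  0.   ,  1.   ]])}
{'time_s': 0.15, 'q': array([-1.482,  0.181,  1.608, -0.   ,  1.354, -0.206]), 'dq': array([ 0.002, -0.002, -0.002,  0.001, -0.   , -0.   ]), 'joint_efforts': array([  0.   , -44.527, -35.169,  -0.   ,   0.006,  -0.   ]), 'eef_pos': array([ 0.167, -0.55 ,  0.231]), 'eef_rot': array([-0.001,  0.989,  0.147,  0.   ]), 'wrist_force': array([-0.23 ,  0.083,  0.606]), 'torque': array([-0.028,  0.025,  0.04 ]), 'grasp_force': 0.0, 'opening': 0.9964343545279422}
```

View pics/top0.png

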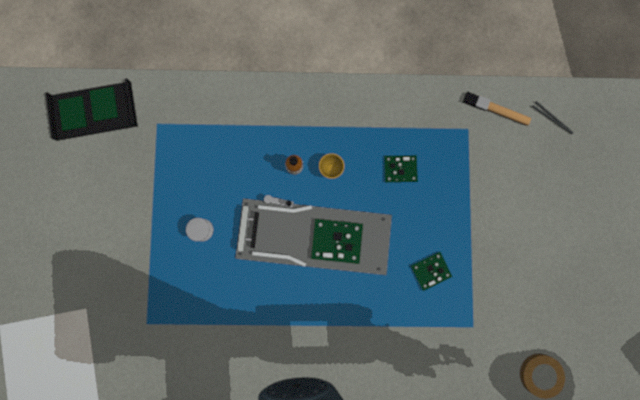

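View pics/side0.png

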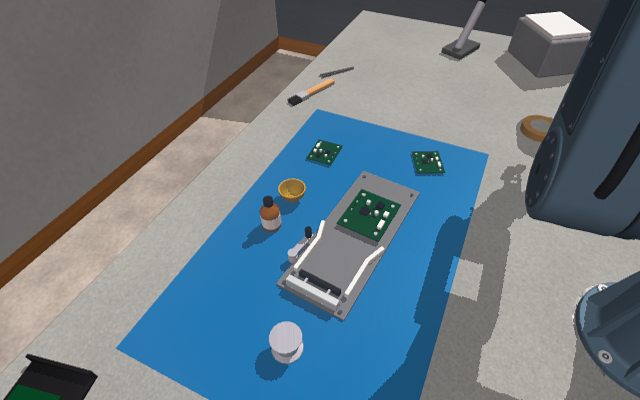

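Top view: the board on the holder is at (337,241). Look-alikes are the small boards at (400,168) and (431,270) and the tray boards at (72,112) and (103,104). The board on the holder is the largest and matches the description. The mouth faces right and the end block is at (243,228), so holder +x is about world +y. The clamp is at (275,200), the bottle at (294,163), the bowl at (331,166) and the spool at (200,230). I'll check close crops.

Run:
```python
from h import *
a=cv2.imread('pics/top0.png')[190:290,225:405]; cv2.imwrite('pics/topc.png',cv2.resize(a,None,fx=4.4,fy=4.4,interpolation=cv2.INTER_CUBIC))
a=cv2.imread('pics/side0.png')[165:325,260:430]; cv2.imwrite('pics/sidec.png',cv2.resize(a,None,fx=3.7,fy=3.7,interpolation=cv2.INTER_CUBIC))
```

```text
(no output)
```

View pics/topc.png

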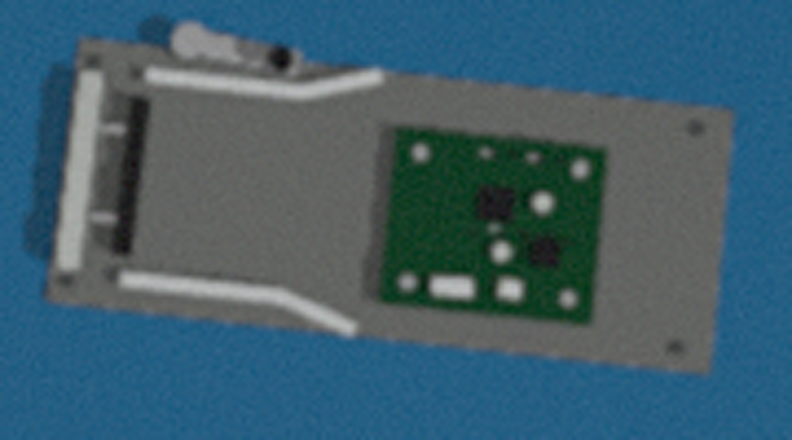

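View pics/sidec.png

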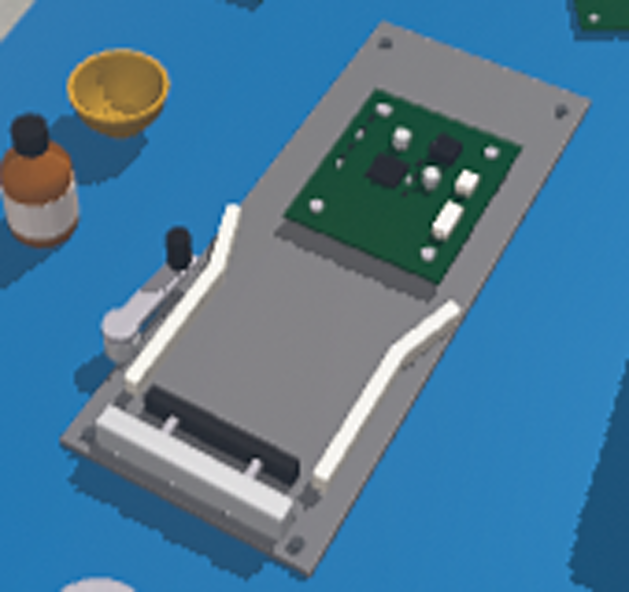

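The top crop shows the plate corners, the board corners (393,127), (606,150), (590,325) and (380,300), and the knob at (283,57). The side crop shows the same features. Next I'll triangulate them.

Run:
```python
from h import *
from scipy.optimize import least_squares
np.set_printoptions(precision=4,suppress=True)
t,s=load('top0'),load('side0')
T=lambda p:np.array(p)/4.4+[225,190]-.4
S=lambda p:np.array(p)/3.7+[260,165]-.4
pt=T([(80,40),(733,110),(710,375),(47,300)]);ps=S([(62,443),(382,22),(590,100),(308,575)])
print('plate',tri(t,pt,s,ps))
bt=T([(393,127),(606,150),(590,325),(380,300)]);bs=S([(287,215),(377,90),(522,148),(437,285)])
print('board',tri(t,bt,s,bs))
k=tri(t,T([(283,57),(190,38)]),s,S([(179,232),(118,320)]));print('knob,piv',k)
def fit(loc,ut,us,z):
    def w(x): c,n=np.cos(x[2]),np.sin(x[2]); return np.c_[loc@np.array([[c,n],[-n,c]])+x[:2],np.full(len(loc),z)]
    return least_squares(lambda x:np.r_[(proj(t,w(x))-ut).ravel(),(proj(s,w(x))-us).ravel()],[.6,0,1.6])
H=fit(np.array([(.165,-.075),(-.21,-.075),(-.21,.075),(.165,.075)]),pt,ps,.006)
B=fit(np.array([(.06,-.05),(-.06,-.05),(-.06,.05),(.06,.05)]),bt,bs,.017)
for n,r in(('H',H),('B',B)): print(n,r.x,r.cost,r.fun.reshape(-1,2).T)
h=H.x; R=np.array([[np.cos(h[2]),-np.sin(h[2])],[np.sin(h[2]),np.cos(h[2])]])
print('board in holder',R.T@(B.x[:2]-h[:2]),B.x[2]-h[2])
print('knob,piv in holder',(k[:,:2]-h[:2])@R)
for n,p in dict(home=(.12,0),piv=(.1,-.078)).items(): print(n,R@p+h[:2])
print('bottle/bowl',atz(t,[(294,161),(331,166)],.06))
```

```text
plate [[ 0.6405  0.1731  0.0002  0.0006]
 [ 0.6055 -0.2006  0.0025  0.0005]
 [ 0.4567 -0.1864  0.0034  0.0021]
 [ 0.4933  0.1872  0.0005  0.0014]]
board [[ 0.5914 -0.0065  0.0168  0.0011]
 [ 0.581  -0.1262  0.0153  0.0004]
 [ 0.483  -0.1177  0.014   0.0002]
 [ 0.4953 -0.0004  0.0096  0.    ]]
knob,piv [[0.6281 0.0549 0.0503 0.0019]
 [0.6398 0.1077 0.0282 0.0011]]
H [0.5507 0.017  1.4762] 3.3828899546136575 [[-0.8427 -0.3378 -0.5085 -0.956  -0.629  -0.029   0.685   1.0948]
 [-0.5464 -0.1937 -0.1407  0.5012 -1.1848 -0.6722 -0.2575 -0.4191]]
B [ 0.5375 -0.0616  1.4767] 2.851728515505306 [[ 0.1066 -0.0181 -0.2772 -1.3173 -0.8772 -0.1627  0.3884  0.6903]
 [-0.4076 -0.3927  0.4805  0.8897 -0.3261 -0.5244 -0.4676 -0.7167]]
board in holder [-0.0795  0.0057] 0.0004972124068665096
knob,piv in holder [[ 0.045  -0.0735]
 [ 0.0987 -0.0801]]
home [0.562  0.1365]
piv [0.6378 0.1092]
bottle/bowl [[ 0.7265  0.0439  0.06  ]
 [ 0.7158 -0.045   0.06  ]]
```

Board to holder is (-79.5, +6) mm with an angle near 0. Moving to behind the board's trailing edge.

Request:
{"name": "servo_tool", "arguments": {
  "steps": [
    {"dx":0.15,"dy":0.17,"dz":-0.04,"wz":0.015},
    {"dx":0.34,"dy":0.37,"dz":-0.1,"wz":0.035},
    {"dx":0.53,"dy":0.58,"dz":-0.18,"wz":0.055},
    {"dx":0.72,"dy":0.79,"dz":-0.25,"wz":0.075},
    {"dx":0.904,"dy":0.995,"dz":-0.32,"wz":0.094}
  ],
  "jaw": 0.4
}}

```text
$.steps[0]: bad value
```

Request:
{"name": "servo_tool", "arguments": {
  "steps": [
    {"dx":0.18,"dy":0.2,"dz":-0.06,"wz":0.019},
    {"dx":0.36,"dy":0.4,"dz":-0.12,"wz":0.038},
    {"dx":0.54,"dy":0.6,"dz":-0.18,"wz":0.056},
    {"dx":0.72,"dy":0.8,"dz":-0.25,"wz":0.075},
    {"dx":0.904,"dy":0.995,"dz":-0.32,"wz":0.094}
  ]
}}

```text
$.steps[0]: bad value
```

Request:
{"name": "servo_tool", "arguments": {
  "steps": [
    {"dx":0.18,"dy":0.2,"dz":-0.06,"wz":0.019},
    {"dx":0.36,"dy":0.4,"dz":-0.12,"wz":0.038},
    {"dx":0.54,"dy":0.6,"dz":-0.18,"wz":0.056},
    {"dx":0.72,"dy":0.8,"dz":-0.25,"wz":0.075},
    {"dx":0.904,"dy":0.995,"dz":-0.32,"wz":0.094}
  ]
}}

```text
$.steps[0]: bad value
```

Request:
{"name": "servo_tool", "arguments": {
  "steps": [
    {"dx":0.18,"dy":0.2,"dz":-0.06,"wz":0.019},
    {"dx":0.36,"dy":0.4,"dz":-0.12,"wz":0.038},
    {"dx":0.54,"dy":0.6,"dz":-0.18,"wz":0.056},
    {"dx":0.75,"dy":0.82,"dz":-0.25,"wz":0.075},
    {"dx":0.904,"dy":0.995,"dz":-0.32,"wz":0.094}
  ]
}}

```text
$.steps[0]: bad value
```

Request:
{"name": "servo_tool", "arguments": {
  "steps": [
    {"dx":0.15,"dy":0.17,"dz":-0.04,"wx":0,"wy":0,"wz":0.015},
    {"dx":0.34,"dy":0.37,"dz":-0.1,"wx":0,"wy":0,"wz":0.035},
    {"dx":0.53,"dy":0.58,"dz":-0.18,"wx":0,"wy":0,"wz":0.055},
    {"dx":0.72,"dy":0.79,"dz":-0.25,"wx":0,"wy":0,"wz":0.075},
    {"dx":0.9,"dy":1.0,"dz":-0.32,"wx":0,"wy":0,"wz":0.094}
  ],
  "jaw": 0.4
}}

```text
time_s: 0.57
eef_pos: [0.2577, -0.4489, 0.1986]
eef_rot: [-0.0, 0.956, 0.292, 0.0]
wrist_force: [0.4, 0.2, 0.1]
opening: 0.4
grasp_force: 0.0
```

Request:
{"name": "servo_tool", "arguments": {
  "steps": [
    {"dx":0.18,"dy":0.2,"dz":-0.06,"wx":0,"wy":0,"wz":0.019},
    {"dx":0.36,"dy":0.4,"dz":-0.12,"wx":0,"wy":0,"wz":0.038},
    {"dx":0.54,"dy":0.6,"dz":-0.18,"wx":0,"wy":0,"wz":0.056},
    {"dx":0.72,"dy":0.8,"dz":-0.25,"wx":0,"wy":0,"wz":0.075},
    {"dx":0.9,"dy":1.0,"dz":-0.32,"wx":0,"wy":0,"wz":0.094}
  ]
}}

```text
time_s: 0.98
eef_pos: [0.3477, -0.349, 0.1669]
eef_rot: [-0.0, 0.903, 0.43, 0.0]
wrist_force: [0.6, -0.3, -0.3]
opening: 0.399
grasp_force: 0.0
```

Request:
{"name": "servo_tool", "arguments": {
  "steps": [
    {"dx":0.18,"dy":0.2,"dz":-0.06,"wx":0,"wy":0,"wz":0.019},
    {"dx":0.36,"dy":0.4,"dz":-0.12,"wx":0,"wy":0,"wz":0.038},
    {"dx":0.54,"dy":0.6,"dz":-0.18,"wx":0,"wy":0,"wz":0.056},
    {"dx":0.72,"dy":0.8,"dz":-0.25,"wx":0,"wy":0,"wz":0.075},
    {"dx":0.9,"dy":1.0,"dz":-0.32,"wx":0,"wy":0,"wz":0.094}
  ]
}}

```text
time_s: 1.4
eef_pos: [0.4377, -0.249, 0.1349]
eef_rot: [-0.0, 0.83, 0.558, -0.0]
wrist_force: [-0.4, -0.8, -0.2]
opening: 0.399
grasp_force: 0.0
```

Request:
{"name": "servo_tool", "arguments": {
  "steps": [
    {"dx":0.18,"dy":0.2,"dz":-0.06,"wx":0,"wy":0,"wz":0.019},
    {"dx":0.36,"dy":0.4,"dz":-0.12,"wx":0,"wy":0,"wz":0.038},
    {"dx":0.54,"dy":0.6,"dz":-0.18,"wx":0,"wy":0,"wz":0.056},
    {"dx":0.75,"dy":0.82,"dz":-0.25,"wx":0,"wy":0,"wz":0.075},
    {"dx":0.9,"dy":0.98,"dz":-0.32,"wx":0,"wy":0,"wz":0.094}
  ]
}}

```text
time_s: 1.82
eef_pos: [0.5283, -0.1504, 0.1029]
eef_rot: [-0.0, 0.739, 0.674, 0.0]
wrist_force: [-0.5, -0.2, -0.5]
opening: 0.401
grasp_force: 0.0
```

Run:
```python
from h import *
np.set_printoptions(precision=4,suppress=True)
c=cam('wrist','w1'); o=ctrl.get_obs(); print(o['eef_pos'],o['eef_rot'],o['wrist_force'],o['opening'])
h=np.array([.5507,.017,1.4762]); c_,s_=np.cos(h[2]),np.sin(h[2]); R=np.array([[c_,-s_],[s_,c_]])
print('tcp in holder',R.T@(o['eef_pos'][:2]-h[:2]))
W=lambda x,y,z: np.r_[R@[x,y]+h[:2],z]
for n,p in dict(TL=(-.1395,-.044,.017),TR=(-.1395,.056,.017),plA=(-.21,-.075,.006),plB=(-.21,.075,.006)).items(): print(n,proj(c,W(*p)))
```

```text
[ 0.5292 -0.1479  0.1016] [-0.0009  0.7369  0.676   0.0008] [-0.6013  1.925  -1.0536] 0.3971247603873162
tcp in holder [-0.1662  0.0059]
TL [[390.1749 161.6573]]
TR [[245.0688 161.0493]]
plA [[420.686  247.9381]]
plB [[229.0289 247.2706]]
```

View pics/w1.png

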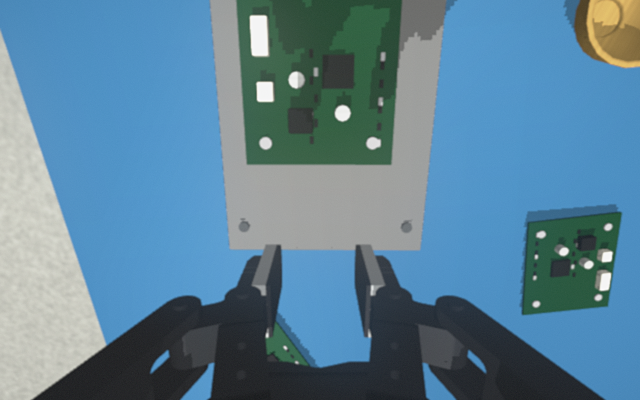

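The wrist view shows the board's trailing edge at row 163, columns 247–391. That agrees with the prediction to about 1.5 mm. The fingers are centred behind it, so I'll descend.

Request:
{"name": "servo_tool", "arguments": {
  "steps": [
    {"dx":0,"dy":0,"dz":-0.12,"wx":0,"wy":0,"wz":0},
    {"dx":0,"dy":0,"dz":-0.35,"wx":0,"wy":0,"wz":0},
    {"dx":0,"dy":0,"dz":-0.55,"wx":0,"wy":0,"wz":0},
    {"dx":0,"dy":0,"dz":-0.68,"wx":0,"wy":0,"wz":0},
    {"dx":0,"dy":0,"dz":-0.75,"wx":0,"wy":0,"wz":0}
  ]
}}

```text
time_s: 2.28
eef_pos: [0.5248, -0.1522, 0.0256]
eef_rot: [-0.002, 0.74, 0.672, -0.001]
wrist_force: [-0.2, 0.2, 0.8]
opening: 0.396
grasp_force: 0.0
```

Request:
{"name": "servo_tool", "arguments": {
  "steps": [
    {"dx":0,"dy":0,"dz":-0.07,"wx":0,"wy":0,"wz":0},
    {"dx":0,"dy":0,"dz":-0.13,"wx":0,"wy":0,"wz":0},
    {"dx":0,"dy":0,"dz":-0.18,"wx":0,"wy":0,"wz":0},
    {"dx":0,"dy":0,"dz":-0.18,"wx":0,"wy":0,"wz":0},
    {"dx":0,"dy":0,"dz":-0.18,"wx":0,"wy":0,"wz":0}
  ]
}}

```text
time_s: 2.7
eef_pos: [0.5272, -0.1524, 0.0105]
eef_rot: [0.0, 0.74, 0.673, 0.0]
wrist_force: [0.3, -0.3, 0.4]
opening: 0.399
grasp_force: 0.0
```

```bash
cat >> h.py <<'E'
h=np.array([.5507,.017,1.4762]); c_,s_=np.cos(h[2]),np.sin(h[2]); R=np.array([[c_,-s_],[s_,c_]])
W=lambda x,y,z: np.r_[R@[x,y]+h[:2],z]
def st():
    o=ctrl.get_obs(); print('t',o['time_s'],o['eef_pos'],'holder',R.T@(o['eef_pos'][:2]-h[:2]),'F',o['wrist_force'],'Fx',R.T@o['wrist_force'][:2])
np.set_printoptions(precision=4,suppress=True)
E
python3 - <<'E'
from h import *
c=cam('side','s1'); st()
uv=proj(c,W(-.16,0,.02))[0]; print(uv,proj(c,ctrl.get_obs()['eef_pos']))
x,y=uv.astype(int); x0=max(0,x-80);y0=max(0,y-60)
cv2.imwrite('pics/s1c.png',cv2.resize(cv2.imread('pics/s1.png')[y0:y0+130,x0:x0+170],None,fx=4.4,fy=4.4,interpolation=cv2.INTER_CUBIC));print(x0,y0)
E
```

```text
t 2.75 [ 0.5274 -0.1525  0.0108] holder [-0.1709  0.0072] F [-0.2809  0.2822  0.8626] Fx [0.2544 0.3063]
[382.4584 188.8509] [[386.772  189.8672]]
302 128
```

View pics/s1c.png

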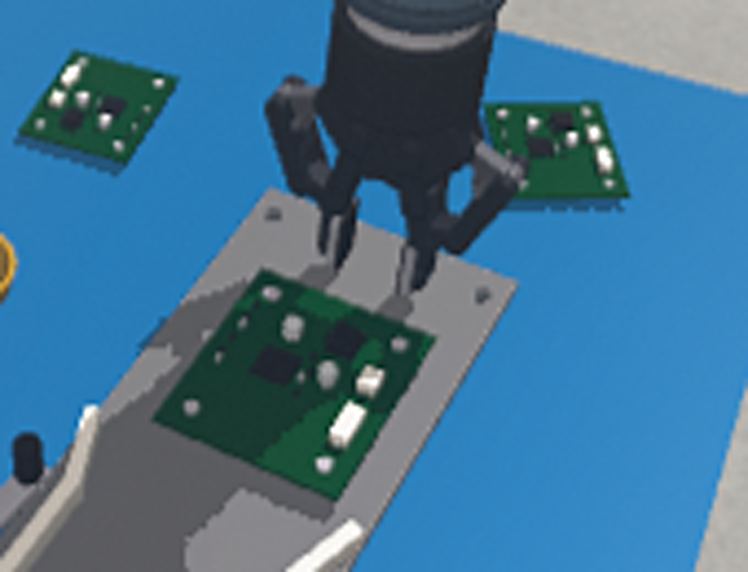

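Run:
```python
from h import *
c=load('s1')
for z in(.006,.01,.014,.018):
  for y in (-.015,.03): print(z,y,(proj(c,[W(-.16,y,z),W(-.182,y,z)])-[302,128]).ravel()*4.4)
```

```text
0.006 -0.015 [325.8064 276.2752 343.1389 251.4393]
0.006 0.03 [403.0702 306.6399 419.6197 280.9659]
0.01 -0.015 [326.4974 271.0183 343.8757 246.1753]
0.01 0.03 [404.0272 301.3932 420.6169 275.7091]
0.014 -0.015 [327.1929 265.7273 344.6173 240.8776]
0.014 0.03 [404.9904 296.1119 421.6207 270.4181]
0.018 -0.015 [327.893  260.4018 345.3636 235.5459]
0.018 0.03 [405.96   290.7957 422.631  265.0926]
```

Fingertips sit about 11 mm up, so I'll lower 2.5 mm and creep towards the edge.

Request:
{"name": "servo_tool", "arguments": {
  "steps": [
    {"dx":0,"dy":0,"dz":-0.012,"wx":0,"wy":0,"wz":0},
    {"dx":0.002,"dy":0.02,"dz":-0.025,"wx":0,"wy":0,"wz":0},
    {"dx":0.004,"dy":0.045,"dz":-0.025,"wx":0,"wy":0,"wz":0},
    {"dx":0.007,"dy":0.075,"dz":-0.025,"wx":0,"wy":0,"wz":0},
    {"dx":0.01,"dy":0.1,"dz":-0.025,"wx":0,"wy":0,"wz":0}
  ]
}}

```text
time_s: 3.17
eef_pos: [0.5281, -0.1418, 0.0079]
eef_rot: [-0.0, 0.74, 0.673, 0.0]
wrist_force: [-0.2, -0.5, 0.8]
opening: 0.399
grasp_force: 0.0
```

Request:
{"name": "servo_tool", "arguments": {
  "steps": [
    {"dx":0.002,"dy":0.02,"dz":0,"wx":0,"wy":0,"wz":0},
    {"dx":0.004,"dy":0.04,"dz":0,"wx":0,"wy":0,"wz":0},
    {"dx":0.006,"dy":0.06,"dz":0,"wx":0,"wy":0,"wz":0},
    {"dx":0.008,"dy":0.08,"dz":0,"wx":0,"wy":0,"wz":0},
    {"dx":0.01,"dy":0.1,"dz":0,"wx":0,"wy":0,"wz":0}
  ]
}}

```text
time_s: 3.58
eef_pos: [0.5291, -0.1321, 0.0078]
eef_rot: [0.0, 0.74, 0.673, -0.0]
wrist_force: [-0.1, -0.9, -0.1]
opening: 0.4
grasp_force: 0.5
```

Request:
{"name": "servo_tool", "arguments": {
  "steps": [
    {"dx":0.002,"dy":0.02,"dz":0,"wx":0,"wy":0,"wz":0},
    {"dx":0.004,"dy":0.04,"dz":0,"wx":0,"wy":0,"wz":0},
    {"dx":0.006,"dy":0.06,"dz":0,"wx":0,"wy":0,"wz":0},
    {"dx":0.008,"dy":0.08,"dz":0,"wx":0,"wy":0,"wz":0},
    {"dx":0.01,"dy":0.1,"dz":0,"wx":0,"wy":0,"wz":0}
  ]
}}

```text
time_s: 4.0
eef_pos: [0.5301, -0.1221, 0.0078]
eef_rot: [0.0, 0.74, 0.673, -0.0]
wrist_force: [0.1, -1.8, 0.2]
opening: 0.402
grasp_force: 0.6
```

Contact made, with about 1–2 N of friction. Pushing on with a slight drift to centre.

Request:
{"name": "servo_tool", "arguments": {
  "steps": [
    {"dx":0.008,"dy":0.035,"dz":0,"wx":0,"wy":0,"wz":0},
    {"dx":0.017,"dy":0.075,"dz":0,"wx":0,"wy":0,"wz":0},
    {"dx":0.026,"dy":0.115,"dz":0,"wx":0,"wy":0,"wz":0},
    {"dx":0.035,"dy":0.155,"dz":0,"wx":0,"wy":0,"wz":0},
    {"dx":0.044,"dy":0.195,"dz":0,"wx":0,"wy":0,"wz":0}
  ]
}}

```text
time_s: 4.42
eef_pos: [0.5345, -0.1022, 0.0078]
eef_rot: [-0.0, 0.74, 0.673, -0.0]
wrist_force: [-0.1, -1.0, -0.1]
opening: 0.401
grasp_force: 0.6
```

Request:
{"name": "servo_tool", "arguments": {
  "steps": [
    {"dx":0.009,"dy":0.04,"dz":0,"wx":0,"wy":0,"wz":0},
    {"dx":0.018,"dy":0.08,"dz":0,"wx":0,"wy":0,"wz":0},
    {"dx":0.027,"dy":0.12,"dz":0,"wx":0,"wy":0,"wz":0},
    {"dx":0.036,"dy":0.16,"dz":0,"wx":0,"wy":0,"wz":0},
    {"dx":0.044,"dy":0.195,"dz":0,"wx":0,"wy":0,"wz":0}
  ]
}}

```text
time_s: 4.83
eef_pos: [0.539, -0.0827, 0.0078]
eef_rot: [-0.0, 0.74, 0.673, -0.0]
wrist_force: [0.1, -1.6, -0.2]
opening: 0.396
grasp_force: 0.7
```

Run:
```python
from h import *
c=cam('top','t2'); st(); c2=cam('wrist','w2')
a=cv2.imread('pics/t2.png')[190:290,225:405]; b=cv2.imread('pics/w2.png')
a=cv2.resize(a,(640,356),interpolation=cv2.INTER_CUBIC)
cv2.imwrite('pics/m2.png',cv2.resize(np.vstack([a,b[:240]]),None,fx=1,fy=1))
```

```text
t 4.8833 [ 0.539  -0.0822  0.0078] holder [-0.0998  0.0022] F [-0.1315  0.5135 -0.4188] Fx [0.4988 0.1794]
```

View pics/m2.png

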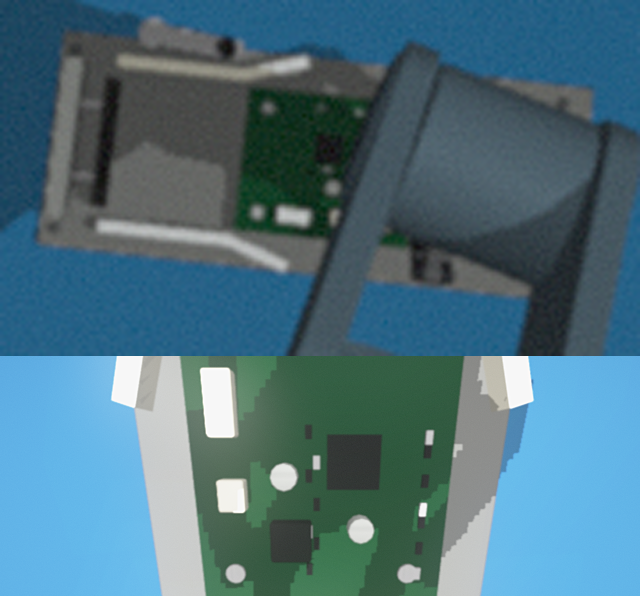

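The montage shows the board's leading edge at the throat, with corners at crop (250,88) and (236,232) and roughly centred between the guides. I'll work out the numbers.

Run:
```python
from h import *
c=load('t2'); k=180/640
p=atz(c,np.array([(250,88),(236,232)])*k+[225-.4,190-.4],.017); print((p[:,:2]-h[:2])@R)
p=atz(c,np.array([(240,81),(225,232),(120,67),(100,221)])*k+[225-.4,190-.4],.02); print('guide',(p[:,:2]-h[:2])@R)
w=load('w2')
p=atz(w,[(195,200),(443,200)],.017);print('edges',(p[:,:2]-h[:2])@R)
```

```text
[[ 0.0284 -0.0483]
 [ 0.0269  0.0514]]
guide [[ 0.0358 -0.0522]
 [ 0.0343  0.0521]
 [ 0.1194 -0.0528]
 [ 0.1202  0.0538]]
edges [[-0.0684  0.0528]
 [-0.0683 -0.0506]]
```

Request:
{"name": "servo_tool", "arguments": {
  "steps": [
    {"dx":0.006,"dy":0.035,"dz":0,"wx":0,"wy":0,"wz":0},
    {"dx":0.012,"dy":0.075,"dz":0,"wx":0,"wy":0,"wz":0},
    {"dx":0.018,"dy":0.115,"dz":0,"wx":0,"wy":0,"wz":0},
    {"dx":0.024,"dy":0.155,"dz":0,"wx":0,"wy":0,"wz":0},
    {"dx":0.03,"dy":0.195,"dz":0,"wx":0,"wy":0,"wz":0}
  ]
}}

```text
time_s: 5.35
eef_pos: [0.5419, -0.0633, 0.0078]
eef_rot: [-0.0, 0.74, 0.673, -0.0]
wrist_force: [0.3, -0.6, -1.1]
opening: 0.401
grasp_force: 0.6
```

Request:
{"name": "servo_tool", "arguments": {
  "steps": [
    {"dx":0.004,"dy":0.04,"dz":0,"wx":0,"wy":0,"wz":0},
    {"dx":0.008,"dy":0.08,"dz":0,"wx":0,"wy":0,"wz":0},
    {"dx":0.012,"dy":0.12,"dz":0,"wx":0,"wy":0,"wz":0},
    {"dx":0.016,"dy":0.16,"dz":0,"wx":0,"wy":0,"wz":0},
    {"dx":0.019,"dy":0.2,"dz":0,"wx":0,"wy":0,"wz":0}
  ]
}}

```text
time_s: 5.77
eef_pos: [0.5438, -0.0433, 0.0078]
eef_rot: [-0.0, 0.74, 0.673, -0.0]
wrist_force: [-0.5, -0.5, -0.3]
opening: 0.401
grasp_force: 0.5
```

Request:
{"name": "servo_tool", "arguments": {
  "steps": [
    {"dx":0.004,"dy":0.04,"dz":0,"wx":0,"wy":0,"wz":0},
    {"dx":0.008,"dy":0.08,"dz":0,"wx":0,"wy":0,"wz":0},
    {"dx":0.012,"dy":0.12,"dz":0,"wx":0,"wy":0,"wz":0},
    {"dx":0.016,"dy":0.16,"dz":0,"wx":0,"wy":0,"wz":0},
    {"dx":0.019,"dy":0.2,"dz":0,"wx":0,"wy":0,"wz":0}
  ]
}}

```text
time_s: 6.18
eef_pos: [0.5457, -0.0233, 0.0078]
eef_rot: [-0.0, 0.74, 0.673, -0.0]
wrist_force: [0.5, -1.4, -0.0]
opening: 0.4
grasp_force: 0.5
```

```bash
python3 -c "
from h import *
st()"
```

```text
t 6.1833 [ 0.5457 -0.0233  0.0078] holder [-0.0406  0.0012] F [ 0.4729 -1.4377 -0.004 ] Fx [-1.3866 -0.6066]
```

Request:
{"name": "servo_tool", "arguments": {
  "steps": [
    {"dx":0.004,"dy":0.04,"dz":0,"wx":0,"wy":0,"wz":0},
    {"dx":0.008,"dy":0.08,"dz":0,"wx":0,"wy":0,"wz":0},
    {"dx":0.012,"dy":0.12,"dz":0,"wx":0,"wy":0,"wz":0},
    {"dx":0.016,"dy":0.16,"dz":0,"wx":0,"wy":0,"wz":0},
    {"dx":0.019,"dy":0.2,"dz":0,"wx":0,"wy":0,"wz":0}
  ]
}}

```text
time_s: 6.6
eef_pos: [0.5476, -0.0033, 0.0078]
eef_rot: [0.0, 0.74, 0.673, 0.0]
wrist_force: [0.4, 0.2, -0.5]
opening: 0.402
grasp_force: 0.5
```

Request:
{"name": "servo_tool", "arguments": {
  "steps": [
    {"dx":0.002,"dy":0.02,"dz":0,"wx":0,"wy":0,"wz":0},
    {"dx":0.004,"dy":0.04,"dz":0,"wx":0,"wy":0,"wz":0},
    {"dx":0.006,"dy":0.06,"dz":0,"wx":0,"wy":0,"wz":0},
    {"dx":0.008,"dy":0.08,"dz":0,"wx":0,"wy":0,"wz":0},
    {"dx":0.009,"dy":0.1,"dz":0,"wx":0,"wy":0,"wz":0}
  ]
}}

```text
time_s: 7.02
eef_pos: [0.5485, 0.0064, 0.0078]
eef_rot: [0.0, 0.74, 0.673, -0.0]
wrist_force: [-0.3, -1.5, -0.8]
opening: 0.403
grasp_force: 0.9
```

Request:
{"name": "servo_tool", "arguments": {
  "steps": [
    {"dx":0.001,"dy":0.01,"dz":0,"wx":0,"wy":0,"wz":0},
    {"dx":0.002,"dy":0.02,"dz":0,"wx":0,"wy":0,"wz":0},
    {"dx":0.003,"dy":0.03,"dz":0,"wx":0,"wy":0,"wz":0},
    {"dx":0.004,"dy":0.03,"dz":0,"wx":0,"wy":0,"wz":0},
    {"dx":0.004,"dy":0.03,"dz":0,"wx":0,"wy":0,"wz":0}
  ]
}}

```text
time_s: 7.43
eef_pos: [0.5488, 0.0093, 0.0078]
eef_rot: [-0.0, 0.74, 0.673, -0.0]
wrist_force: [-1.2, -1.5, 0.2]
opening: 0.398
grasp_force: 0.9
```

Run:
```python
from h import *
st()
c=cam('side','s3'); st()
a=cv2.imread('pics/s3.png')[215:325,265:405]; cv2.imwrite('pics/s3c.png',cv2.resize(a,None,fx=5,fy=5,interpolation=cv2.INTER_CUBIC))
```

```text
t 7.4333 [0.5488 0.0093 0.0078] holder [-0.0079  0.0012] F [-1.2399 -1.4936  0.2153] Fx [-1.604   1.0933]
t 7.4833 [0.5488 0.0093 0.0078] holder [-0.0079  0.0012] F [-0.4705 -1.7609 -0.4765] Fx [-1.7975  0.302 ]
```

View pics/s3c.png

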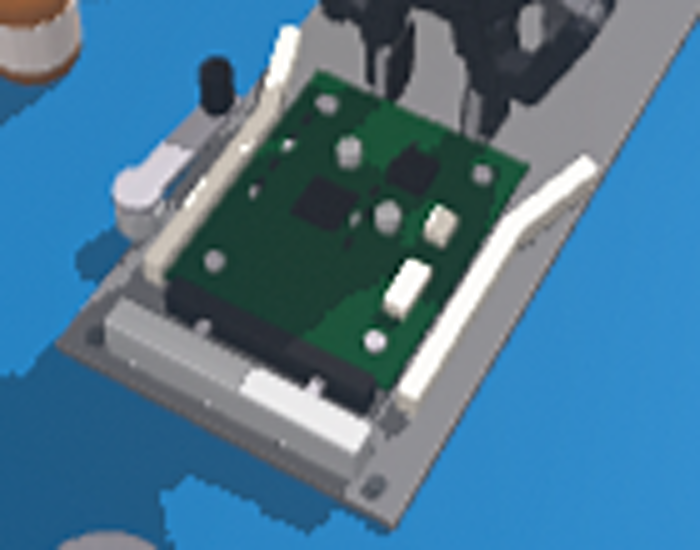

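The leading edge is at the pad. I'll press 3 mm more to confirm the spring force builds up.

Request:
{"name": "servo_tool", "arguments": {
  "steps": [
    {"dx":0.001,"dy":0.01,"dz":0,"wx":0,"wy":0,"wz":0},
    {"dx":0.002,"dy":0.02,"dz":0,"wx":0,"wy":0,"wz":0},
    {"dx":0.003,"dy":0.03,"dz":0,"wx":0,"wy":0,"wz":0},
    {"dx":0.003,"dy":0.03,"dz":0,"wx":0,"wy":0,"wz":0},
    {"dx":0.003,"dy":0.03,"dz":0,"wx":0,"wy":0,"wz":0}
  ]
}}

```text
time_s: 7.9
eef_pos: [0.5491, 0.0123, 0.0078]
eef_rot: [-0.0, 0.74, 0.673, -0.0]
wrist_force: [-1.6, -4.1, -0.7]
opening: 0.398
grasp_force: 1.8
```

Run:
```python
from h import *
f0=[]
for i in range(6):
    cam('side'); o=ctrl.get_obs(); f0.append(np.r_[R.T@o['wrist_force'][:2],o['grasp_force']])
print(np.mean(f0,0)); st()
```

```text
[-3.7242  0.6934  1.829 ]
t 8.2 [0.5492 0.0123 0.0078] holder [-0.0049  0.0011] F [-0.46   -3.8147 -0.164 ] Fx [-3.8411  0.0976]
```

About 3.7 N on the spring, so the board is home. Easing off slowly, then lifting.

Request:
{"name": "servo_tool", "arguments": {
  "steps": [
    {"dx":-0.001,"dy":-0.01,"dz":0,"wx":0,"wy":0,"wz":0},
    {"dx":-0.002,"dy":-0.02,"dz":0,"wx":0,"wy":0,"wz":0},
    {"dx":-0.003,"dy":-0.03,"dz":0,"wx":0,"wy":0,"wz":0},
    {"dx":-0.004,"dy":-0.045,"dz":0,"wx":0,"wy":0,"wz":0},
    {"dx":-0.006,"dy":-0.06,"dz":0,"wx":0,"wy":0,"wz":0}
  ]
}}

```text
time_s: 8.62
eef_pos: [0.5488, 0.0064, 0.0079]
eef_rot: [0.0, 0.74, 0.673, 0.0]
wrist_force: [-0.5, -0.1, 0.8]
opening: 0.402
grasp_force: 0.0
```

Request:
{"name": "servo_tool", "arguments": {
  "steps": [
    {"dx":-0.002,"dy":-0.02,"dz":0,"wx":0,"wy":0,"wz":0},
    {"dx":-0.006,"dy":-0.06,"dz":0,"wx":0,"wy":0,"wz":0},
    {"dx":-0.01,"dy":-0.12,"dz":0,"wx":0,"wy":0,"wz":0},
    {"dx":-0.018,"dy":-0.19,"dz":0.02,"wx":0,"wy":0,"wz":0},
    {"dx":-0.024,"dy":-0.25,"dz":0.15,"wx":0,"wy":0,"wz":0}
  ]
}}

```text
time_s: 9.03
eef_pos: [0.5443, -0.0192, 0.0213]
eef_rot: [-0.002, 0.74, 0.673, -0.001]
wrist_force: [0.0, -0.3, 0.1]
opening: 0.403
grasp_force: 0.0
```

Request:
{"name": "servo_tool", "arguments": {
  "steps": [
    {"dx":0,"dy":-0.02,"dz":0.25,"wx":0,"wy":0,"wz":0},
    {"dx":0,"dy":-0.02,"dz":0.5,"wx":0,"wy":0,"wz":0},
    {"dx":0,"dy":-0.02,"dz":0.75,"wx":0,"wy":0,"wz":0},
    {"dx":0,"dy":-0.02,"dz":0.95,"wx":0,"wy":0,"wz":0},
    {"dx":0,"dy":-0.02,"dz":1.0,"wx":0,"wy":0,"wz":0}
  ],
  "jaw": 0
}}

```text
time_s: 9.45
eef_pos: [0.5487, -0.0219, 0.1278]
eef_rot: [0.003, 0.74, 0.673, 0.002]
wrist_force: [0.9, -1.0, 0.8]
opening: 0.006
grasp_force: 0.0
```

Run:
```python
from h import *
st()
c=cam('wrist','w4'); t=cam('top','t4')
for n,p in dict(homeL=(.12,-.045,.017),homeR=(.12,.045,.017),trailA=(0,-.05,.017),trailB=(0,.05,.017),knob=(.048,-.078,.052)).items(): print(n,proj(c,W(*p)),proj(t,W(*p)))
```

```text
t 9.45 [ 0.5487 -0.0219  0.1278] holder [-0.0389 -0.0017] F [ 0.8968 -0.9927  0.7645] Fx [-0.9036 -0.9865]
homeL [[382.4454 -44.6215]] [[257.8755 211.6432]]
homeR [[242.837  -45.1641]] [[253.4151 248.1212]]
trailA [[379.8884 141.9385]] [[306.4347 214.9071]]
trailB [[246.7273 142.0351]] [[301.9622 255.4694]]
knob [[440.562   71.0037]] [[287.7391 200.1181]]
```

View pics/w4.png

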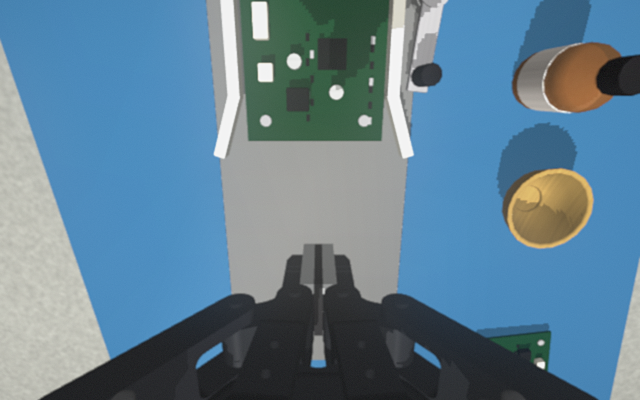

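The wrist view shows the board's trailing edge at row 141, against a predicted 142 for home, and the knob at (433,72). Next I'll locate the knob precisely by thresholding.

Run:
```python
from h import *
c,t,s0,t0=load('w4'),load('t4'),load('side0'),load('top0')
def dark(c,u,v,r):
    g=c['frame'][v-r:v+r,u-r:u+r].max(2); m=(g<60).astype(np.uint8)
    n,l,st_,ce=cv2.connectedComponentsWithStats(m); i=1+np.argmax(st_[1:,4]); return st_[i]+[u-r,v-r,0,0,0],ce[i]+[u-r,v-r]
print(dark(c,430,74,24)); print(dark(t0,289,203,8))
p=atz(c,[(433,72),(430,75)],.052); print((p[:,:2]-h[:2])@R)
p=atz(t0,[(289.2,202.6)],.05); print((p[:,:2]-h[:2])@R)
def k(th): return W(.1-.052*np.cos(th),-.078+.052*np.sin(th),.052)
for th in(0,.05,.1,.15): print(th,proj(c,k(th)),proj(t0,k(th)))
# plan
from scipy.spatial.transform import Rotation as Ro
o=ctrl.get_obs()['eef_pos']; print('to hover',(W(.0475,-.071,.128)-o)*10)
```

```text
(array([413,  65,  16,  21, 158]), array([418.538 ,  75.1772]))
(array([286, 201,   5,   5,  19]), array([288.1579, 202.8421]))
[[ 0.0474 -0.0734]
 [ 0.0457 -0.0718]]
[[ 0.044  -0.0726]]
0 [[440.562   71.0037]] [[287.7391 200.1181]]
0.05 [[436.3324  70.8859]] [[287.5883 201.1892]]
0.1 [[432.1333  70.5411]] [[287.3838 202.2522]]
0.15 [[427.9729  69.9699]] [[287.1259 203.3046]]
to hover [0.7852 0.7904 0.0315]
```

Clamp is at about 0.1 rad, with the knob at holder (47.5, -73). Hovering over it with the jaws a little open to cage it.

Request:
{"name": "servo_tool", "arguments": {
  "steps": [
    {"dx":0.1,"dy":0.1,"dz":0.03,"wx":0,"wy":0,"wz":0},
    {"dx":0.3,"dy":0.3,"dz":0.03,"wx":0,"wy":0,"wz":-0.01},
    {"dx":0.5,"dy":0.5,"dz":0.03,"wx":0,"wy":0,"wz":-0.02},
    {"dx":0.7,"dy":0.7,"dz":0.03,"wx":0,"wy":0,"wz":-0.03},
    {"dx":0.78,"dy":0.79,"dz":0.03,"wx":0,"wy":0,"wz":-0.03}
  ],
  "jaw": 0.4
}}

```text
time_s: 9.97
eef_pos: [0.625, 0.0602, 0.1242]
eef_rot: [-0.001, 0.771, 0.637, -0.0]
wrist_force: [-0.9, -0.4, -0.5]
opening: 0.4
grasp_force: 0.0
```

Run:
```python
from h import *
for i in range(3): c=cam('wrist','w5')
st(); o=ctrl.get_obs(); print((W(.048,-.070,.035)-o['eef_pos'])*10,o['eef_rot'],o['opening'])
for th in(.05,.1,.15): print(th,proj(c,W(.1-.052*np.cos(th),-.078+.052*np.sin(th),.052)),)
a=c['frame'].astype(int)
# print brightness around knob
u,v=proj(c,W(.048,-.073,.052))[0].astype(int); print(u,v,a.shape)
```

```text
t 10.1167 [0.6231 0.0585 0.1241] holder [ 0.0482 -0.0682] F [-0.1359 -0.1306  0.2594] Fx [-0.1429  0.123 ]
[ 0.0178 -0.0037 -0.891 ] [-0.0009  0.77    0.6381 -0.0012] 0.4025547317106682
0.05 [[326.4424 208.9501]]
0.1 [[322.598  209.0048]]
0.15 [[318.756  208.8779]]
322 209 (400, 640, 3)
```

Request:
{"name": "servo_tool", "arguments": {
  "steps": [
    {"dx":0.02,"dy":0,"dz":-0.1,"wx":0,"wy":0,"wz":0},
    {"dx":0.02,"dy":0,"dz":-0.3,"wx":0,"wy":0,"wz":0},
    {"dx":0.02,"dy":0,"dz":-0.5,"wx":0,"wy":0,"wz":0},
    {"dx":0.02,"dy":0,"dz":-0.6,"wx":0,"wy":0,"wz":0},
    {"dx":0.02,"dy":0,"dz":-0.65,"wx":0,"wy":0,"wz":0}
  ]
}}

```text
time_s: 10.53
eef_pos: [0.6237, 0.0574, 0.0579]
eef_rot: [-0.002, 0.771, 0.637, -0.002]
wrist_force: [-0.8, 0.8, -0.2]
opening: 0.401
grasp_force: 0.0
```

Request:
{"name": "servo_tool", "arguments": {
  "steps": [
    {"dx":0,"dy":0,"dz":-0.06,"wx":0,"wy":0,"wz":0},
    {"dx":0,"dy":0,"dz":-0.12,"wx":0,"wy":0,"wz":0},
    {"dx":0,"dy":0,"dz":-0.18,"wx":0,"wy":0,"wz":0},
    {"dx":0,"dy":0,"dz":-0.24,"wx":0,"wy":0,"wz":0},
    {"dx":0,"dy":0,"dz":-0.24,"wx":0,"wy":0,"wz":0}
  ]
}}

```text
time_s: 10.95
eef_pos: [0.6255, 0.0583, 0.0357]
eef_rot: [-0.0, 0.771, 0.637, -0.001]
wrist_force: [0.2, -0.2, -0.3]
opening: 0.395
grasp_force: 0.0
```

Run:
```python
from h import *
from scipy.spatial.transform import Rotation as Ro
for i in range(2): cam('wrist')
st(); o=ctrl.get_obs(); q=o['eef_rot']
M=Ro.from_quat([q[1],q[2],q[3],q[0]]).as_matrix(); ty=R.T@M[:2,1]; print('tool y in holder',ty, 'deg',np.degrees(np.arctan2(ty[0],ty[1])))
p0=o['eef_pos']
for th in np.arange(.1,1.58,.1225):
    n,tg=np.array([-np.cos(th),np.sin(th)]),np.array([np.sin(th),np.cos(th)])
    p=np.array([.1,-.078])+.052*n+.010*tg; print(round(th,3),(W(*p,p0[2])-p0)*10)
```

```text
t 11.05 [0.6262 0.0584 0.0368] holder [ 0.0483 -0.0712] F [ 0.6121 -0.0488  0.2547] Fx [ 0.0092 -0.6139]
tool y in holder [-0.0941 -0.9956] deg -174.60121573909856
0.1 [-0.0824  0.0174  0.    ]
0.222 [-0.1408  0.0453  0.    ]
0.345 [-0.1955  0.0802  0.    ]
0.468 [-0.2454  0.1215  0.    ]
0.59 [-0.29    0.1686  0.    ]
0.712 [-0.3284  0.2208  0.    ]
0.835 [-0.3602  0.2773  0.    ]
0.957 [-0.3849  0.3373  0.    ]
1.08 [-0.402   0.3998  0.    ]
1.203 [-0.4114  0.464   0.    ]
1.325 [-0.4128  0.5288  0.    ]
1.448 [-0.4063  0.5933  0.    ]
1.57 [-0.392   0.6565  0.    ]
```

Caged, with tool y along the tangent. Sweeping the arc.

Request:
{"name": "servo_tool", "arguments": {
  "steps": [
    {"dx":-0.08,"dy":0.017,"dz":0,"wx":0,"wy":0,"wz":0},
    {"dx":-0.112,"dy":0.031,"dz":0,"wx":0,"wy":0,"wz":-0.019},
    {"dx":-0.141,"dy":0.045,"dz":0,"wx":0,"wy":0,"wz":-0.039},
    {"dx":-0.168,"dy":0.062,"dz":0,"wx":0,"wy":0,"wz":-0.058},
    {"dx":-0.195,"dy":0.08,"dz":0,"wx":0,"wy":0,"wz":-0.078}
  ]
}}

```text
time_s: 11.47
eef_pos: [0.6066, 0.0664, 0.0374]
eef_rot: [0.0, 0.844, 0.537, 0.0]
wrist_force: [1.4, 0.2, 0.0]
opening: 0.403
grasp_force: 0.5
```

Request:
{"name": "servo_tool", "arguments": {
  "steps": [
    {"dx":-0.025,"dy":0.02,"dz":0,"wx":0,"wy":0,"wz":-0.019},
    {"dx":-0.05,"dy":0.041,"dz":0,"wx":0,"wy":0,"wz":-0.039},
    {"dx":-0.073,"dy":0.064,"dz":0,"wx":0,"wy":0,"wz":-0.058},
    {"dx":-0.095,"dy":0.088,"dz":0,"wx":0,"wy":0,"wz":-0.078},
    {"dx":-0.114,"dy":0.114,"dz":0,"wx":0,"wy":0,"wz":-0.097}
  ]
}}

```text
time_s: 11.88
eef_pos: [0.5951, 0.0777, 0.0374]
eef_rot: [0.0, 0.915, 0.403, 0.0]
wrist_force: [0.3, -1.3, 0.0]
opening: 0.399
grasp_force: 0.6
```

```bash
cat > arc.py <<'E'
from h import *
from scipy.spatial.transform import Rotation as Ro
st(); o=ctrl.get_obs(); q=o['eef_rot']
M=Ro.from_quat([q[1],q[2],q[3],q[0]]).as_matrix(); ty=-R.T@M[:2,1]; a=np.arctan2(ty[0],ty[1]); print('tool th',a)
p0=o['eef_pos']; d=R.T@(p0[:2]-h[:2])-[.1,-.078]
print('radial',d@[-np.cos(a),np.sin(a)],'tang',d@[np.sin(a),np.cos(a)], 'open',o['opening'],'q',o['q'])
for th in np.arange(a,1.72,.07):
    n,tg=np.array([-np.cos(th),np.sin(th)]),np.array([np.sin(th),np.cos(th)])
    p=np.array([.1,-.078])+.052*n+.010*tg; print(round(th,3),(W(*p,p0[2])-p0)[:2]*10,(a-th)/np.pi)
E
python3 arc.py
```

```text
t 11.8833 [0.5951 0.0777 0.0374] holder [ 0.0646 -0.0385] F [ 0.302  -1.3391  0.0217] Fx [-1.3046 -0.4271]
tool th 0.6470519130600078
radial 0.05205180020937686 tang 0.010236387764404147 open 0.3991229664019804 q [-0.0675  0.4719  1.6633 -0.0005  1.0054  0.6744]
0.647 [ 0.0021 -0.0012] 0.0
0.717 [-0.019   0.0293] -0.02228169203286533
0.787 [-0.0378  0.0612] -0.04456338406573066
0.857 [-0.0544  0.0943] -0.066845076098596
0.927 [-0.0686  0.1285] -0.08912676813146132
0.997 [-0.0805  0.1637] -0.11140846016432666
1.067 [-0.0898  0.1995] -0.13369015219719196
1.137 [-0.0966  0.236 ] -0.15597184423005733
1.207 [-0.1008  0.2728] -0.1782535362629227
1.277 [-0.1024  0.3098] -0.200535228295788
1.347 [-0.1015  0.3469] -0.2228169203286533
1.417 [-0.0979  0.3837] -0.24509861236151864
1.487 [-0.0918  0.4203] -0.26738030439438404
1.557 [-0.0831  0.4563] -0.2896619964272493
1.627 [-0.072   0.4917] -0.3119436884601146
1.697 [-0.0584  0.5261] -0.33422538049298
```

Following at about 1.5 N. Continuing.

Request:
{"name": "servo_tool", "arguments": {
  "steps": [
    {"dx":-0.019,"dy":0.029,"dz":0,"wx":0,"wy":0,"wz":-0.022},
    {"dx":-0.038,"dy":0.061,"dz":0,"wx":0,"wy":0,"wz":-0.045},
    {"dx":-0.054,"dy":0.094,"dz":0,"wx":0,"wy":0,"wz":-0.067},
    {"dx":-0.069,"dy":0.129,"dz":0,"wx":0,"wy":0,"wz":-0.089},
    {"dx":-0.081,"dy":0.164,"dz":0,"wx":0,"wy":0,"wz":-0.111}
  ]
}}

```text
time_s: 12.3
eef_pos: [0.5869, 0.0941, 0.0373]
eef_rot: [0.0, 0.971, 0.238, 0.0]
wrist_force: [-0.5, -1.8, -0.0]
opening: 0.401
grasp_force: 0.6
```

Request:
{"name": "servo_tool", "arguments": {
  "steps": [
    {"dx":-0.009,"dy":0.036,"dz":0,"wx":0,"wy":0,"wz":-0.022},
    {"dx":-0.016,"dy":0.072,"dz":0,"wx":0,"wy":0,"wz":-0.045},
    {"dx":-0.02,"dy":0.109,"dz":0,"wx":0,"wy":0,"wz":-0.067},
    {"dx":-0.022,"dy":0.146,"dz":0,"wx":0,"wy":0,"wz":-0.089},
    {"dx":-0.021,"dy":0.183,"dz":0,"wx":0,"wy":0,"wz":-0.111}
  ]
}}

```text
time_s: 12.72
eef_pos: [0.5847, 0.1125, 0.0374]
eef_rot: [0.0, 0.998, 0.066, 0.0]
wrist_force: [0.0, -1.1, 0.5]
opening: 0.4
grasp_force: 0.6
```

```bash
python3 arc.py
```

```text
t 12.7167 [0.5847 0.1125 0.0374] holder [ 0.0983 -0.0249] F [ 0.0137 -1.1431  0.5043] Fx [-1.1367 -0.1216]
tool th 1.3447617497505322
radial 0.05216434226226587 tang 0.010213722134066463 open 0.400353855364002 q [-0.0089  0.4638  1.6755 -0.0005  1.0018  1.4308]
1.345 [ 0.0019 -0.0019] 0.0
1.415 [0.0054 0.035 ] -0.02228169203286537
1.485 [0.0114 0.0716] -0.04456338406573074
1.555 [0.02   0.1076] -0.0668450760985961
1.625 [0.0311 0.143 ] -0.08912676813146148
1.695 [0.0446 0.1775] -0.11140846016432684
```

Request:
{"name": "servo_tool", "arguments": {
  "steps": [
    {"dx":0.001,"dy":0.018,"dz":0,"wx":0,"wy":0,"wz":-0.011},
    {"dx":0.004,"dy":0.035,"dz":0,"wx":0,"wy":0,"wz":-0.022},
    {"dx":0.007,"dy":0.053,"dz":0,"wx":0,"wy":0,"wz":-0.033},
    {"dx":0.011,"dy":0.071,"dz":0,"wx":0,"wy":0,"wz":-0.045},
    {"dx":0.014,"dy":0.084,"dz":0,"wx":0,"wy":0,"wz":-0.053}
  ]
}}

```text
time_s: 13.13
eef_pos: [0.5861, 0.1209, 0.0373]
eef_rot: [0.0, 1.0, -0.017, 0.0]
wrist_force: [-0.5, -0.7, 0.5]
opening: 0.399
grasp_force: 0.5
```

Request:
{"name": "servo_tool", "arguments": {
  "steps": [
    {"dx":0.001,"dy":0.005,"dz":0,"wx":0,"wy":0,"wz":-0.004},
    {"dx":0.003,"dy":0.01,"dz":0,"wx":0,"wy":0,"wz":-0.008},
    {"dx":0.004,"dy":0.015,"dz":0,"wx":0,"wy":0,"wz":-0.012},
    {"dx":0.005,"dy":0.02,"dz":0,"wx":0,"wy":0,"wz":-0.014},
    {"dx":0.006,"dy":0.024,"dz":0,"wx":0,"wy":0,"wz":-0.014}
  ]
}}

```text
time_s: 13.55
eef_pos: [0.5871, 0.1232, 0.0369]
eef_rot: [0.0, 0.999, -0.038, 0.0]
wrist_force: [-1.0, -0.2, -0.3]
opening: 0.402
grasp_force: 0.4
```

```bash
python3 arc.py
```

```text
t 13.55 [0.5871 0.1232 0.0369] holder [ 0.1091 -0.0262] F [-1.0449 -0.1938 -0.2953] Fx [-0.2916  1.0219]
tool th 1.5523997814082116
radial 0.05162827217143863 tang 0.010083378919855465 open 0.4016403815852374 q [ 0.0091  0.4726  1.6635 -0.      1.0054  1.6562]
1.552 [-0.0038 -0.0005] 0.0
1.622 [0.0072 0.0348] -0.02228169203286537
1.692 [0.0207 0.0694] -0.04456338406573074
```

No limit felt yet. Creeping on in steps of 0.3–0.5 mm.

Request:
{"name": "servo_tool", "arguments": {
  "steps": [
    {"dx":0.001,"dy":0.005,"dz":0,"wx":0,"wy":0,"wz":-0.003},
    {"dx":0.001,"dy":0.01,"dz":0,"wx":0,"wy":0,"wz":-0.005},
    {"dx":0.001,"dy":0.013,"dz":0,"wx":0,"wy":0,"wz":-0.006},
    {"dx":0.001,"dy":0.016,"dz":0,"wx":0,"wy":0,"wz":-0.006},
    {"dx":0.001,"dy":0.019,"dz":0,"wx":0,"wy":0,"wz":-0.006}
  ]
}}

```text
time_s: 13.97
eef_pos: [0.5874, 0.1242, 0.0368]
eef_rot: [0.001, 0.999, -0.047, 0.0]
wrist_force: [-0.8, -6.4, 0.3]
opening: 0.399
grasp_force: 3.3
```

Request:
{"name": "servo_tool", "arguments": {
  "steps": [
    {"dx":0,"dy":0.002,"dz":0,"wx":0,"wy":0,"wz":0},
    {"dx":0,"dy":0.004,"dz":0,"wx":0,"wy":0,"wz":0},
    {"dx":0,"dy":0.006,"dz":0,"wx":0,"wy":0,"wz":0},
    {"dx":0,"dy":0.008,"dz":0,"wx":0,"wy":0,"wz":0},
    {"dx":0,"dy":0.01,"dz":0,"wx":0,"wy":0,"wz":0}
  ]
}}

```text
time_s: 14.38
eef_pos: [0.5874, 0.1244, 0.0368]
eef_rot: [0.001, 0.999, -0.047, 0.0]
wrist_force: [-0.0, -10.3, 1.0]
opening: 0.401
grasp_force: 4.8
```

The limit is reached: force rises to 10 N with no motion. Backing off to mid-cage and lifting.

Request:
{"name": "servo_tool", "arguments": {
  "steps": [
    {"dx":0,"dy":-0.02,"dz":0,"wx":0,"wy":0,"wz":0},
    {"dx":-0.01,"dy":-0.06,"dz":0,"wx":0,"wy":0,"wz":0},
    {"dx":-0.01,"dy":-0.1,"dz":0,"wx":0,"wy":0,"wz":0},
    {"dx":-0.01,"dy":-0.1,"dz":0.03,"wx":0,"wy":0,"wz":0},
    {"dx":-0.01,"dy":-0.1,"dz":0.1,"wx":0,"wy":0,"wz":0}
  ]
}}

```text
time_s: 14.8
eef_pos: [0.5853, 0.1161, 0.0461]
eef_rot: [-0.0, 0.999, -0.048, -0.001]
wrist_force: [0.0, -0.2, 0.5]
opening: 0.398
grasp_force: 0.0
```

Request:
{"name": "servo_tool", "arguments": {
  "steps": [
    {"dx":0,"dy":0,"dz":0.12,"wx":0,"wy":0,"wz":0},
    {"dx":0,"dy":0,"dz":0.3,"wx":0,"wy":0,"wz":0},
    {"dx":0,"dy":0,"dz":0.55,"wx":0,"wy":0,"wz":0},
    {"dx":0,"dy":0,"dz":0.8,"wx":0,"wy":0,"wz":0},
    {"dx":0,"dy":0,"dz":1.0,"wx":0,"wy":0,"wz":0}
  ]
}}

```text
time_s: 15.22
eef_pos: [0.587, 0.1165, 0.1502]
eef_rot: [-0.0, 0.999, -0.047, 0.001]
wrist_force: [0.3, -0.4, 0.3]
opening: 0.4
grasp_force: 0.0
```

Request:
{"name": "servo_tool", "arguments": {
  "steps": [
    {"dx":0,"dy":-0.2,"dz":0.1,"wx":0,"wy":0,"wz":0},
    {"dx":0,"dy":-0.4,"dz":0.1,"wx":0,"wy":0,"wz":0},
    {"dx":0,"dy":-0.6,"dz":0.1,"wx":0,"wy":0,"wz":0},
    {"dx":0,"dy":-0.8,"dz":0.1,"wx":0,"wy":0,"wz":0},
    {"dx":0,"dy":-1.0,"dz":0.1,"wx":0,"wy":0,"wz":0}
  ]
}}

```text
time_s: 15.63
eef_pos: [0.5865, 0.0156, 0.1585]
eef_rot: [0.0, 0.999, -0.047, 0.001]
wrist_force: [0.4, -0.4, -0.5]
opening: 0.399
grasp_force: 0.0
```

Request:
{"name": "servo_tool", "arguments": {
  "steps": [
    {"dx":0,"dy":-0.2,"dz":0,"wx":0,"wy":0,"wz":0},
    {"dx":0,"dy":-0.4,"dz":0,"wx":0,"wy":0,"wz":0},
    {"dx":0,"dy":-0.6,"dz":0,"wx":0,"wy":0,"wz":0},
    {"dx":0,"dy":-0.8,"dz":0,"wx":0,"wy":0,"wz":0},
    {"dx":0,"dy":-0.9,"dz":0,"wx":0,"wy":0,"wz":0}
  ]
}}

```text
time_s: 16.05
eef_pos: [0.5866, -0.0759, 0.1583]
eef_rot: [0.0, 0.999, -0.048, 0.001]
wrist_force: [-0.6, -0.7, 0.1]
opening: 0.397
grasp_force: 0.0
```

Run:
```python
from h import *
for i in range(3): c=cam('side','s6')
t=cam('top','t6'); st()
s=cv2.imread('pics/s6.png')[175:385,205:425]; u=cv2.imread('pics/t6.png')[145:275,180:400]
s=cv2.resize(s,(524,500),interpolation=cv2.INTER_CUBIC)
cv2.imwrite('pics/m6.png',cv2.resize(cv2.imread('pics/s6.png')[195:325,240:410],(784,600),interpolation=cv2.INTER_CUBIC))
k=(784/170)
for n,p in dict(lead=(.12,0,.017),knob=(.1,-.026,.052),tip=(.1,-.016,.027),trailA=(0,-.05,.017),trailB=(0,.05,.017),leadA=(.12,-.05,.017)).items(): print(n,(proj(c,W(*p))-[240,195])*k,proj(t,W(*p)))
# unmoved neighbours
t0=load('top0')
for n,(x,y) in dict(bottle=(294,163),bowl=(331,166),spool=(200,230)).items():
    a=cv2.cvtColor(t0['frame'],cv2.COLOR_RGB2GRAY)[y-9:y+9,x-11:x+11]; b=cv2.cvtColor(t['frame'],cv2.COLOR_RGB2GRAY)[y-14:y+14,x-16:x+16]
    print(n,cv2.minMaxLoc(cv2.matchTemplate(b,a,cv2.TM_CCOEFF_NORMED))[1::2])
```

```text
t 16.25 [ 0.5863 -0.0733  0.1573] holder [-0.0865 -0.044 ] F [ 1.1062 -0.077  -0.3055] Fx [ 0.0278 -1.1086]
lead [[372.9916 389.892 ]] [[255.6552 229.8009]]
knob [[342.5393 280.7225]] [[263.5208 219.3475]]
tip [[364.333  325.0653]] [[264.1082 224.0172]]
trailA [[412.7752 149.3927]] [[306.4347 214.9071]]
trailB [[607.8525 236.9119]] [[301.9622 255.4694]]
leadA [[271.8165 338.7058]] [[258.121  209.6356]]
bottle (0.9793887138366699, (5, 5))
bowl (0.7998640537261963, (5, 5))
spool (0.4326198697090149, (10, 7))
```

View pics/m6.png

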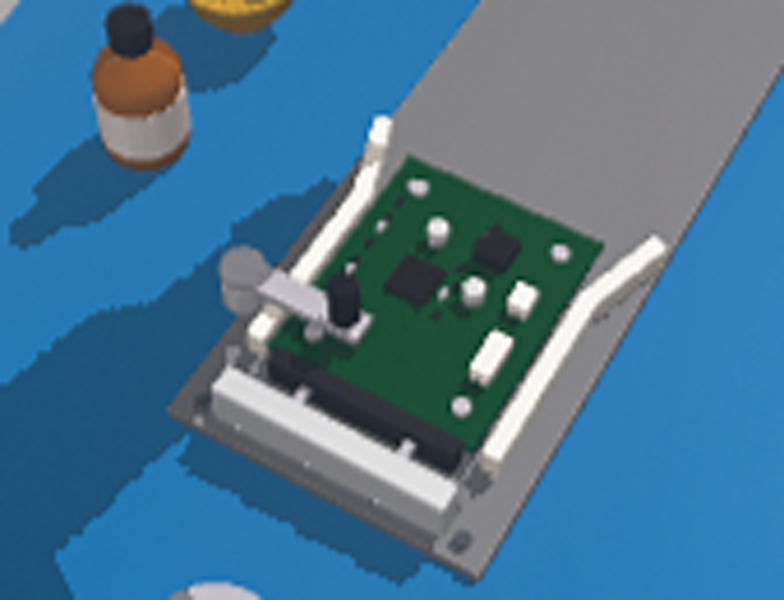

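The final view shows the board's leading edge against the pad. The clamp lies square across it, with the knob at (345,283) against a predicted (342,281), and the gripper is clear. The bottle and bowl haven't moved, and the spool was never approached. Handing in.

```bash
python3 -c "
from h import *
print(workorder.hand_in())"
```

```text
the job is handed in; nothing more can be done
None
```

The job is handed in: the board rests against the sprung stop, with readings during the push no higher than about 4 N. The clamp is swung to its limit and lies square over the board, and the gripper is clear. The bottle and bowl show no movement; the spool was never approached, but the image check on it was inconclusive.

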